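# Try a taper arbor in its socket and free it with the drift

### The arm

A 7-joint arm with a two-finger parallel gripper is mounted at the origin on a cart in front of the work surface, level with it; the furniture and walls round the work are solid. World frame = base frame: x ahead of the robot, y to its left, z up, the work surface at z = 0. Lengths are in mm, angles in rad, forces in N, time in s.
With the tool pointing down it reaches from about 400 to 875 mm from the base axis. Payload 4.4 kg.
Tool frame: the origin (TCP) lies where the fingers leave the gripper's body, on its centre line; the fingertips stand 73 mm ahead of it and the grasp point (between the pads) lies 54 mm ahead of it; z points along the fingers, y is the line along which they close (so a half turn about z gives the same grasp; the last joint's range is limited). The gripper opens to 85 mm and grips with 20 to 120 N. Pads are 22 mm wide; open, the fingers measure 114 mm over their backs; the gripper's body (76 mm by 85 mm) begins 54 mm behind the grasp point. The pads swing forward as they close: fully open they stand 13 mm farther back than shut.
Start: joints at [-1.216, 0.628, 0.038, 1.517, -0.027, 0.996, -0.02], TCP at [265.5, 593.318, 303.913] pointing down, gripper open.
Joint ranges: [-3.06, 3.06], [-0.37, 2.12], [-1.25, 1.32], [0.18, 2.47], [-1.1, 4.24], [0.23, 1.98], [-2.94, 2.94]. Speed limits (rad/s): [2.57, 2.57, 3.14, 3.14, 3.14, 3.14, 3.14].

### API

Orientations are given as [roll, pitch, yaw] about the fixed x, y, z axes, in that order (R = Rz(yaw) Ry(pitch) Rx(roll)).
In Python, from cell import ctrl gives the robot as it stands.
- The arm moves only by the tool send_rows, never from a script. Its argument "rows" is a list that holds one entry, the list of rows, each a list of 6 numbers: the shift along the tool's x, y, z in cm, then the turn, a rotation vector about the tool's x, y, z in rad. In form: [[[tx, ty, tz, wx, wy, wz], ...]]. A call has 1 to 10 rows; each row is the pose to reach, as a shift and turn from the pose commanded when the call began, along the tool's axes at that moment; what a row does not reach only later rows make up. A row lasts 1/10 s, in which the tool goes at most 50 mm and 8.59 degrees, less where a joint would pass 70% of its speed; a pose out of reach is approached as far as the arm can. A call with a gripper value outside its range is refused whole. "grip" is the closure in counts, from 0 (fully open) to 255 (shut), set as the call begins (left out, the last holds). The fingers move at their own pace and stop on an object; the grip force is fixed at half the most. Time passes only in rows, so rows that repeat a pose let the fingers close. It gives the time, the measured TCP pose, the force, the opening and the grip force at its end, in the units of the state.
- ctrl.read_state(): the state, without advancing time (a new reading comes with each control period).
- ctrl.get_image(name): name is "scene" or "top" or "wrist"; returns a dict with "pixels" (480x640x3 uint8, red, green, blue), "fx", "fy", "cx", "cy" (pixels), "D" ([k1, k2, p1, p2, k3] as OpenCV has them; the pictures are not rectified), "extrinsics" (4x4, takes a point from camera to world coordinates); the wrist camera has in their place "mount" (4x4, takes a point from camera to tool coordinates, whose origin is the TCP and whose axes are the flange's). Camera axes: x right, y up, looking along -z (the intrinsics and any distortion apply to the point x, -y, -z); pixel columns grow to the right and rows downward; lengths in mm; the calibration is good to about 2 mm. A picture is of the moment at which its call begins: read the wrist's pose just before it. There is no depth.
- ctrl.finish_job(): hands the job in; it is judged then, once.
The state is a dict: "clock": time; "qpos": joint angles; "qd": joint speeds; "tau": joint torques, N m; "eef_pos": TCP position; "tool_rot": TCP orientation; "force": force on the tool from outside, world axes, zero at the start; "torque": the same for the moment, N m; "width": finger opening in mm; "gripper_force": force on a finger pad.
Only numpy, scipy, OpenCV 4.12 (cv2) and the standard library are available. Lean on these libraries where they do the work, as an engineer would, in place of code of your own. Each camera call takes 0.05 s, during which the arm holds its last target. There are 200 camera calls.

### The job

Try the fit of the steel arbor that stands in the wooden block: put its tapered shank into the socket, press lightly and twist until the two lugs under its collar drop into the notches of the ring in the socket's face, then push it fully home, collar flush, with a last firm press of 15 to 25 N, never more, and let go so that the taper alone holds it. Then take the flat wedge-shaped drift from its rest and push it, thin end first, through the slot below the arbor until the arbor is freed and rests loose on the drift; leave arbor and drift like that, and do not disturb the other things on the bench.

Things in the scene. Friction and masses are not known exactly. Their poses are not given: they have to be found in the camera images.
- socket_face (a point): Taper socket on the bench, a grey column 60 x 60 mm on a bolted foot 84 (x) x 100 (y) x 12 mm. This point: centre of its upper face, 109 mm above the bench, on the upright bore axis. z up, y along the cross slot. In the face, flush, lies a steel ring (42 mm across, turns only over 2 N m) with two opposite notches, 9 mm wide in their narrow part, 9 mm deep; in the bore below, a split steel sleeve
- socket: The same socket; origin under its foot. The line through the ring's two notches lies anywhere within 0.75 rad either way of the socket's y axis, not measured: find it by feel. The lugs drop in when within 0.07 rad. Before that the collar is stopped 8 mm above the face. From about 7 mm down to home the sprung sleeve grips ever harder; 8 to 20 N push the arbor through it at 3 mm/s
- column (a joint): How far the socket's column is pressed down on the spring washers over its foot, in m: 0 unloaded, 40 N per mm (0.7 mm at 28 N), too little to tell the load by the measured value; socket_face and socket_slot sink with it
- socket_slot (a point): Middle of the floor of the cross slot through the socket's column, on the bore axis, 40 mm above the bench, 69 mm below the upper face; axes as the socket's. The slot runs along y, open at both ends (y = -30 and +30 mm), 14 mm wide (26 mm where |y| < 7 mm, to let the shank's pilot in with 1 mm clearance), 31 mm high, flat greased floor
- arbor_grip (a point): Steel arbor, 0.5 kg (varies), upright in a fixed wooden block (70 x 70 x 66 mm, 44 mm hole, collar lying on top). Head: hexagon 30 mm across flats, 46 mm tall, on a collar 52 mm across, 10 mm thick. This point is on the axis in the head, 36 mm above the collar's underside, 20 mm below the top. z up; the flats face +x, -x and every 60 degrees from there
- arbor_collar (a point): Centre of the underside of the arbor's collar, axes as arbor_grip. Arbor home: this point on socket_face, nose 12 mm above the slot floor. Raised more than 8 mm above home it is loose
- arbor: The same arbor, origin at arbor_collar. Under the collar, at its +y and -y, two lugs 7 mm wide stand 8 mm down, 14 to 20 mm from the axis. Below the collar its shank tapers over 40 mm from 26 to 18 mm across; then comes an 18 mm polished pilot with a half-ball nose that ends 57 mm below the collar's underside
- drift_grip (a point): Drift, a flat steel wedge 235 x 10 mm, on edge in two notches of a fixed wooden rest (notch floor 36 mm, cheeks 48 mm above the bench). This point is where to hold it: 208 mm from the tip, 27 mm from the butt, 13.4 mm over its lower edge, in mid thickness, 37 mm clear of the nearer notch. +y points along it to the tip, x across its thickness, z up
- drift_tip (a point): Middle of the drift's thin end, 3 mm above its lower edge, axes as drift_grip. With the tip 38 mm past the bore axis the drift meets the nose of a home arbor; each further 10 mm lifts it 1.6 mm. Driving takes 5 to 25 N
- drift: The same drift, 0.16 kg; origin on its lower edge, 110 mm from the tip. Lower edge straight; the height grows evenly from 6 mm at the tip to 26.8 mm at 130 mm from the tip and stays so to the butt
- bearing_1: Bystander: ball bearing 47 mm diameter, 14 mm high, lying on the bench; origin at the centre of its underside
- piston: Bystander: small engine piston beyond the socket to the left, 58 mm diameter, 52 mm high; origin at the centre of its underside
- grease_tub: Bystander: round tub with a red lid beyond the socket, 77 mm diameter, 64 mm high; origin at the centre of its underside
Things that resemble listed ones, but are neither listed nor needed, are in the scene too. Of the things shaped like the arbor, the bare steel one is meant.

How it is judged (in metres and radians):
On the way, in this order (a step that is already met when the one before it is completed fails the run):
1. the arbor, home within 1.5 mm, is set with a firm press of at least 12 N (the column sinks 0.3 mm) (z of arbor_collar in the frame of socket_face below 0.0015 m and horizontal distance between arbor_collar and socket_face below 0.004 m and angle between arbor_collar's own z axis and vertical below 0.12 rad and value of joint column above 0.0003 m), for 0.1 s.
2. the arbor stays fully home in the socket, collar flush within 1.5 mm, upright, and let go (z of arbor_collar in the frame of socket_face below 0.0015 m and horizontal distance between arbor_collar and socket_face below 0.004 m and angle between arbor_collar's own z axis and vertical below 0.12 rad and contact force between the fingers and arbor below 0.5 N), for 0.3 s.
3. the drift's thin end is in the slot while the arbor still sits home and is not touched by the gripper (z of arbor_collar in the frame of socket_face below 0.002 m and contact force between the fingers and arbor below 0.5 N and horizontal distance between drift_tip and socket_slot below 0.034 m and x of drift_tip in the frame of socket_slot between -0.012 and 0.012 m and z of drift_tip in the frame of socket_slot between -0.004 and 0.028 m), for 0.1 s.
4. the drift has lifted the arbor at least 8.5 mm, out of the grip of the taper (contact force between drift and arbor above 0.3 N and z of arbor_collar in the frame of socket_face between 0.0085 and 0.025 m and horizontal distance between arbor_collar and socket_face below 0.006 m and angle between arbor_collar's own z axis and vertical below 0.12 rad and contact force between the fingers and arbor below 0.5 N and x of drift_tip in the frame of socket_slot between -0.012 and 0.012 m and z of drift_tip in the frame of socket_slot between -0.004 and 0.028 m and (y of drift_tip in the frame of socket_slot above 0.06 m or y of drift_tip in the frame of socket_slot below -0.06 m) and horizontal distance between drift_grip and socket_slot below 0.16 m), for 0.2 s.
At the end, for the whole second after the job is handed in: The arbor stands upright (within 0.12 rad) in the socket, 8.5 to 25 mm above home, within 6 mm of the bore axis, resting loose on the drift; the drift lies in the slot with its tip at least 60 mm past the bore axis; both at rest (all of step 4 and linear speed of each of arbor, drift below 0.02 m/s); the robot touches nothing.
It fails at once if the socket is pressed down with more than 28 N (its column sinks more than 0.7 mm) (value of joint column above 0.0007 m).
It fails at once if a bystander is moved more than 20 mm (distance of any of bearing_1, piston, grease_tub from where it was at the start of the episode above 0.02 m).
It also fails if it takes over 70 s, if anything falls off the work surface, if the arm or the gripper's body presses on something with over 40 N, if the wrist force passes 120 N, or if a joint passes its speed limit or range.

## Working session

There is one attempt and no reset: what is moved stays moved. The work goes in short steps, Python scripts to look and compute and a tool call to move; the robot and the scene stay as the last step left them, time stands still between calls to the robot, and variables do not carry over. Pictures are saved under pics/ and viewed, at most 10 in all, crops included, and the job is handed in when it is done.

Besides the shell and the picture viewer there is one more tool, called after ">>>" as a command line: name --argument value ..., lists and objects as JSON in quotes. send_rows: Moves the arm, as the interface text tells. Its arguments: {"type":"object","properties":{"rows":{"type":"array","items":{"type":"array","items":{"type":"array","items":{"type":"number"}}}},"grip":{"type":"number"}},"required":["rows"]}

```bash
mkdir -p pics; ls; python3 - <<'E'
from cell import ctrl
import cv2,numpy as np
s=ctrl.read_state();print(s)
for n in("scene","top"):
    d=ctrl.get_image(n);cv2.imwrite(f"pics/{n}0.png",d["pixels"][:,:,::-1]);np.save(f"pics/{n}0.npy",d,allow_pickle=True)
    print(n,d["fx"],d["fy"],d["cx"],d["cy"],d["D"],np.round(d["extrinsics"],4).tolist())
E
```

```text
pics
{'clock': 0.0, 'qpos': array([-1.2157985 ,  0.62934159,  0.0384391 ,  1.51839031, -0.02696957,
        0.99633637, -0.02003843]), 'qd': array([ 0.00024263, -0.00102031,  0.00027995,  0.00114656,  0.00103101,
       -0.00065348, -0.00030066]), 'tau': array([ 3.88884891e-04, -5.63403511e+01,  1.22620605e+00, -1.93445992e+01,
        1.10840620e-02,  1.08300606e-02, -6.90505615e-06]), 'eef_pos': array([265.28770288, 592.8420932 , 302.98474419]), 'tool_rot': array([-3.13963562e+00,  5.02921794e-05,  2.72077481e+00]), 'force': array([-0.86455664,  0.31782541, -0.2190382 ]), 'torque': array([ 0.0025528 ,  0.0158273 , -0.05995829]), 'gripper_force': 0.0, 'width': 85.33242107317716}
scene 567.4796482596072 567.4796482596072 319.19082797765765 241.2073112522761 [-0.09185462  0.          0.          0.          0.        ] [[0.688, 0.5349, -0.4904, -42.6294], [-0.7255, 0.4935, -0.4796, -601.8742], [-0.0146, 0.6858, 0.7277, 1004.9086], [0.0, 0.0, 0.0, 1.0]]
top 578.1469134005363 578.1469134005363 317.1660129766623 244.48436043081756 [0.05323008 0.         0.         0.         0.        ] [[0.0191, 0.975, -0.2212, 304.965], [-0.9998, 0.019, -0.0024, -17.6677], [0.0018, 0.2212, 0.9752, 1324.2993], [0.0, 0.0, 0.0, 1.0]]
```

View pics/scene0.png

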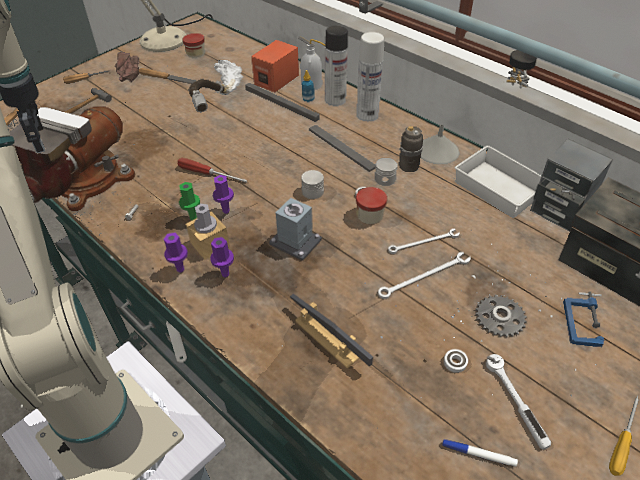

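View pics/top0.png

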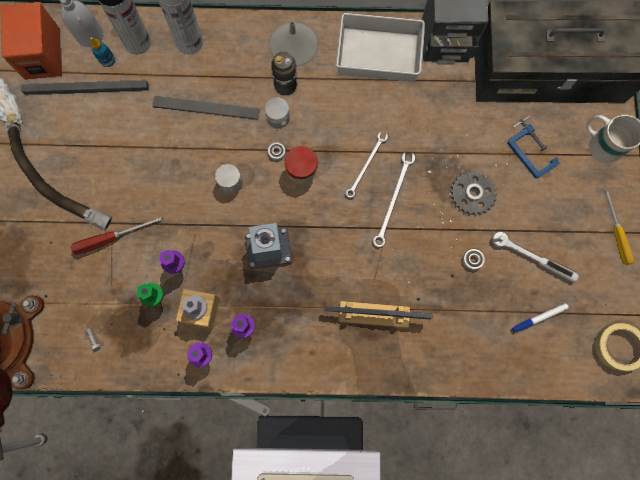

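The top view shows the bare steel arbor in the wooden block at (194,307), with one green and four purple look-alikes standing around it at (150,294), (172,261), (242,326) and (199,355). The socket is at (266,240). The drift is on its rest at about (378,313); the other flat bars at (85,87) and (205,107) are not on a rest. I'll enlarge these to confirm.

```bash
cat > h.py <<'E'
import numpy as np,cv2
from scipy.spatial.transform import Rotation as R
def ray(d,uv,E=None):
    K=np.array([[d["fx"],0,d["cx"]],[0,d["fy"],d["cy"]],[0,0,1]])
    p=cv2.undistortPoints(np.array(uv,float).reshape(-1,1,2),K,np.array(d["D"],float))[:,0]
    v=np.c_[p[:,0],-p[:,1],-np.ones(len(p))]
    E=np.array(d["extrinsics"]) if E is None else E
    return E[:3,3],v@E[:3,:3].T
def plane(d,uv,z,E=None):
    o,v=ray(d,uv,E); return o+v*((z-o[2])/v[:,2])[:,None]
def tri(*rays):
    A=np.zeros((3,3));b=np.zeros(3)
    for o,v in rays:
        v=v.ravel()/np.linalg.norm(v);P=np.eye(3)-np.outer(v,v);A+=P;b+=P@o
    return np.linalg.solve(A,b)
def load(n): return np.load(f"pics/{n}.npy",allow_pickle=True).item()
def wristE(s,d):
    T=np.eye(4);T[:3,:3]=R.from_euler("xyz",s["tool_rot"]).as_matrix();T[:3,3]=s["eef_pos"]
    return T@np.array(d["mount"])
E
python3 - <<'E'
from h import *
t=load("top0")["pixels"][:,:,::-1];s=load("scene0")["pixels"][:,:,::-1]
c=lambda im,x,y,w,h:cv2.resize(im[y:y+h,x:x+w],(400,300),interpolation=cv2.INTER_CUBIC)
cv2.imwrite("pics/c1.png",np.vstack([np.hstack([c(t,160,280,80,60),c(t,230,212,80,60)]),np.hstack([c(t,316,270,120,90),c(s,280,280,108,81)])]))
cv2.imwrite("pics/c2.png",np.vstack([np.hstack([c(s,165,190,80,60),c(s,255,190,80,60)]),np.hstack([c(s,280,280,60,45),c(s,330,325,60,45)])]))
E
```

```text
(no output)
```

View pics/c1.png

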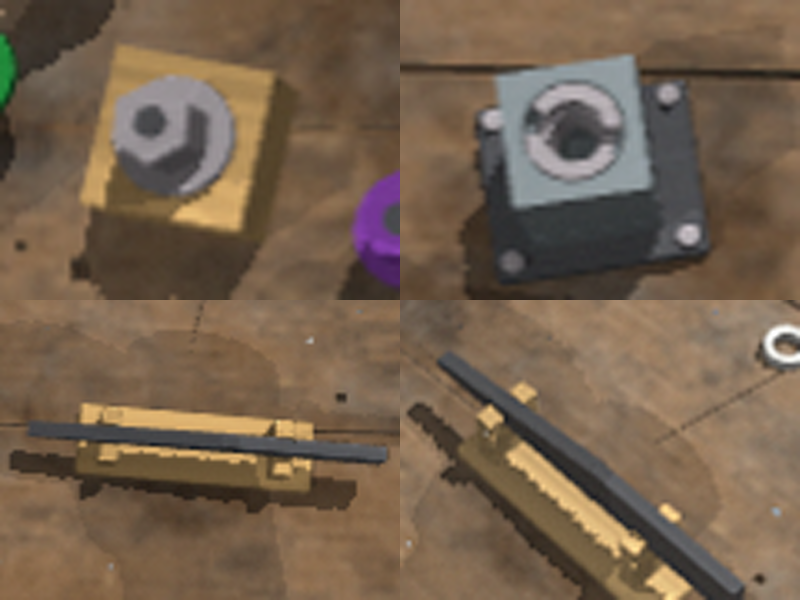

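View pics/c2.png

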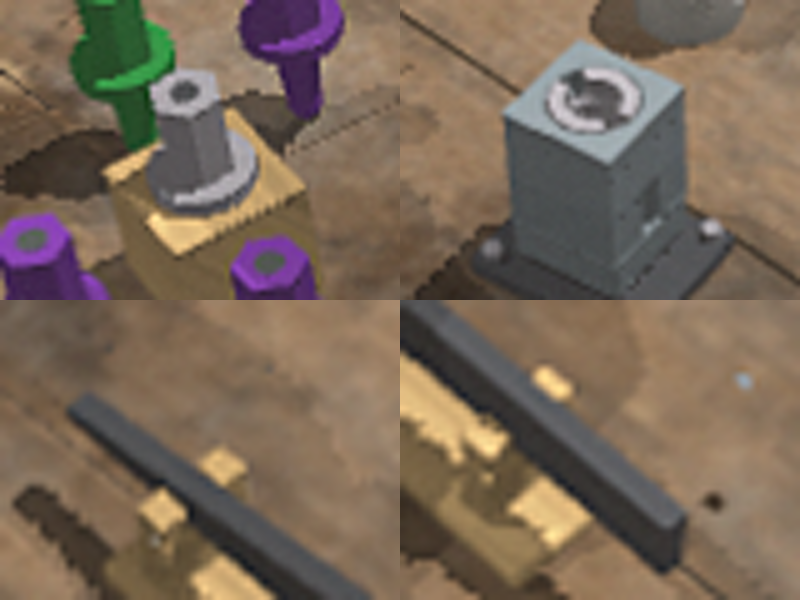

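The enlarged crops confirm what I need:
- **Arbor:** the bare steel one is in the block, with its head hole at top (190,304) and scene (202,208).
- **Socket:** its face centre is at top (264.5,238.3), and the ring notches are visible.
- **Drift:** the tip is at the left/+y end, top (324.4,308.7), and the butt is at (432,316).

```bash
python3 - <<'E'
from h import *
t=load("top0");s=load("scene0");np.set_printoptions(precision=1,suppress=True)
P={"arbor":([190,304.4],[201.8,208.4],122),"socket":([264.5,238.3],[293.9,210.6],109),"tip":([324.4,308.7],[292.7,295.3],42),"butt":([432.1,315.9],[372,358],62.8)}
for k,(a,b,z) in P.items(): print(k,"top",plane(t,[a],z)[0],"scene",plane(s,[b],z)[0],"tri",tri(ray(t,[a]),ray(s,[b])))
c=np.array([[495,75],[632,55],[652,188],[512,208]],float);c=(c-[400,0])/5+[230,212]
q=plane(t,c,109);print(q, np.linalg.norm(np.roll(q,1,0)-q,axis=1))
n=plane(t,(np.array([[538,118],[620,132]])-[400,0])/5.+[230,212],109);print(n)
b=np.array([[118,45],[275,72],[243,232],[85,205]])/5.+[160,280]
q=plane(t,b,66);print("block",q,q.mean(0),np.linalg.norm(np.roll(q,1,0)-q,axis=1))
for nme,u in (("bearing",[474,259]),("piston",[228,178]),("tub",[301,162]),("bearing2",[277,151])):print(nme,plane(t,[u],20)[0])
print([plane(t,[u],60)[0] for u in([150,294],[172,261],[242,326],[199,355])])
print(ctrl.get_image("wrist")["mount"] if 0 else "")
E
```

```text
arbor top [445.  246.9 122. ] scene [445.4 247.7 122. ] tri [444.8 246.7 123.1]
socket top [592.1  99.3 109. ] scene [591.7  97.4 109. ] tri [592.9  99.3 106.8]
tip top [450.2 -33.3  42. ] scene [452.2 -35.1  42. ] tri [451.4 -34.   41.3]
butt top [ 437.  -267.    62.8] scene [ 437.8 -266.8   62.8] tri [ 437.1 -267.    63.7]
[[616.6 133.9 109. ]
 [626.7  74.8 109. ]
 [567.8  64.2 109. ]
 [557.8 123.9 109. ]] [59.6 59.9 59.9 60.6]
[[597.8 114.5 109. ]
 [592.3  78.8 109. ]]
block [[484.9 275.5  66. ]
 [474.3 206.4  66. ]
 [404.8 216.   66. ]
 [415.2 284.6  66. ]] [444.8 245.6  66. ] [70.3 69.9 70.1 69.4]
bearing [ 573.7 -374.5   20. ]
piston [758.2 199.9  20. ]
tub [802.  28.  20.]
bearing2 [828.7  86.2  20. ]
[array([473.5, 349.1,  60. ]), array([547.9, 306.9,  60. ]), array([407.3, 145. ,  60. ]), array([344.3, 233.7,  60. ])]
```

```bash
cat >> h.py <<'E'
def goal(x,y,z,yaw,s=None):
    """shift(cm)+rotvec in present tool axes to reach TCP (x,y,z), tool down, tool yaw"""
    from cell import ctrl
    s=s or ctrl.read_state()
    R0=R.from_euler("xyz",s["tool_rot"]);Rt=R.from_euler("xyz",[np.pi,0,yaw])
    d=R0.inv().apply(np.array([x,y,z])-s["eef_pos"])/10
    w=(R0.inv()*Rt).as_rotvec()
    print("t",round(s["clock"],2),"pos",s["eef_pos"].round(1),"rot",s["tool_rot"].round(4),"F",s["force"].round(1),"w",round(s["width"],1))
    print("row",np.r_[d.round(2),w.round(4)].tolist())
E
python3 - <<'E'
from h import *
from cell import ctrl
d=ctrl.get_image("wrist");print(d["mount"],d["fx"],d["cx"],d["cy"])
goal(445,247,330,2.72)
E
```

```text
[[-1.30850929e-04  9.59015477e-01  2.83353662e-01  7.19124181e+01]
 [ 9.99999990e-01  1.42666844e-04 -2.10647849e-05  4.15359114e-01]
 [-6.06266275e-05  2.83353656e-01 -9.59015486e-01 -6.96689309e+01]
 [ 0.00000000e+00  0.00000000e+00  0.00000000e+00  1.00000000e+00]] 356.50746103111175 319.3407828683409 248.6034926300353
t 0.15 pos [265.3 593.  303.2] rot [-3.1401  0.      2.7209] F [-0.6 -0.1  0.2] w 85.4
row [-30.53, -24.25, -2.64, -0.0015, 0.0, 0.0009]
```

>>> send_rows --rows '[[[-5,-4,-0.5,0,0,0],[-10,-8,-1,0,0,0],[-14,-11,-1.5,0,0,0],[-18,-14,-2,0,0,0],[-22,-17.5,-2.3,0,0,0],[-26,-20.5,-2.6,0,0,0],[-29,-23,-2.6,0,0,0],[-30.5,-24.2,-2.6,0,0,0],[-30.5,-24.2,-2.6,0,0,0],[-30.5,-24.2,-2.6,0,0,0]]]'

```text
clock: 1.15
eef_pos: [445.3, 247.1, 329.9]
tool_rot: [3.142, -0.0, 2.718]
force: [-0.0, 0.2, -0.8]
width: 85.9
gripper_force: 0.0
```

```bash
python3 - <<'E'
from h import *
from cell import ctrl
s=ctrl.read_state();d=ctrl.get_image("wrist");d["s"]=s;np.save("pics/w1.npy",d,allow_pickle=True)
E=wristE(s,d);print(s["eef_pos"],s["tool_rot"])
im=d["pixels"][:,:,::-1].copy()
cv2.imwrite("pics/w1.png",im)
E
```

```text
[445.30343451 247.05409463 329.86029907] [ 3.14155903e+00 -3.83237281e-04  2.71814276e+00]
```

View pics/w1.png

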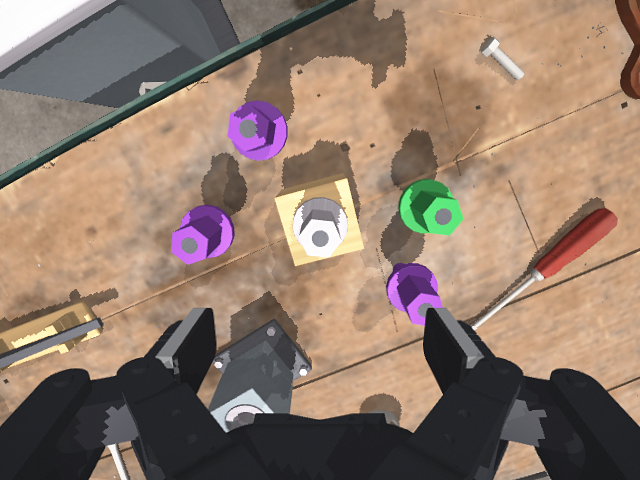

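The wrist view shows the bare arbor's hex head at (320,240) with its bright top. The socket is below it at (250,400).

```bash
python3 - <<'E'
from h import *
d=load("w1");E=wristE(d["s"],d);im=d["pixels"][:,:,::-1];np.set_printoptions(precision=1,suppress=True)
x0,y0,k=285,190,8
c=im[y0:y0+75,x0:x0+75];g=c.min(2)
m=((g>200)).astype(np.uint8)
m[:22]=0
n,l,st,ce=cv2.connectedComponentsWithStats(m);print(st,ce+[x0,y0])
i=1+np.argmax(st[1:,4]);cs=max(cv2.findContours((l==i).astype(np.uint8),0,cv2.CHAIN_APPROX_NONE)[0],key=cv2.contourArea)
h=cv2.convexHull(cs)[:,0].astype(float)+[x0,y0]
q=plane(d,h,122,E)[:,:2]
(cx,cy),_=cv2.minEnclosingCircle(q.astype(np.float32));print("enc",cx,cy,_)
# width as function of angle
a=np.radians(np.arange(0,60,1));w=[[np.ptp(q@[np.cos(t+j*np.pi/3),np.sin(t+j*np.pi/3)]) for j in range(3)] for t in a]
w=np.array(w);b=w.mean(1).argmin();print("flat normal deg",b,w[b],w[(b+30)%60]);print(w.mean(1)[::3])
big=cv2.resize(c,None,fx=k,fy=k,interpolation=cv2.INTER_CUBIC);mm=cv2.resize(cv2.cvtColor((l==i).astype(np.uint8)*255,cv2.COLOR_GRAY2BGR),(200,200))
big[:200,:200]=mm;cv2.imwrite("pics/w1c.png",big)
E
```

```text
[[   0    0   75   75 4255]
 [   8   22   55   46 1369]
 [   3   50    1    1    1]] [[322.8 224.6]
 [319.6 234.4]
 [288.  240. ]]
enc 440.4388427734375 249.9720001220703 23.580123901367188
flat normal deg 36 [43.6 43.6 37.4] [44.7 43.1 44.7]
[44.2 44.2 44.2 44.2 44.1 43.9 43.5 43.1 42.6 42.2 41.9 41.7 41.5 41.8
 42.3 42.8 43.3 43.6 43.9 44.1]
```

View pics/w1c.png

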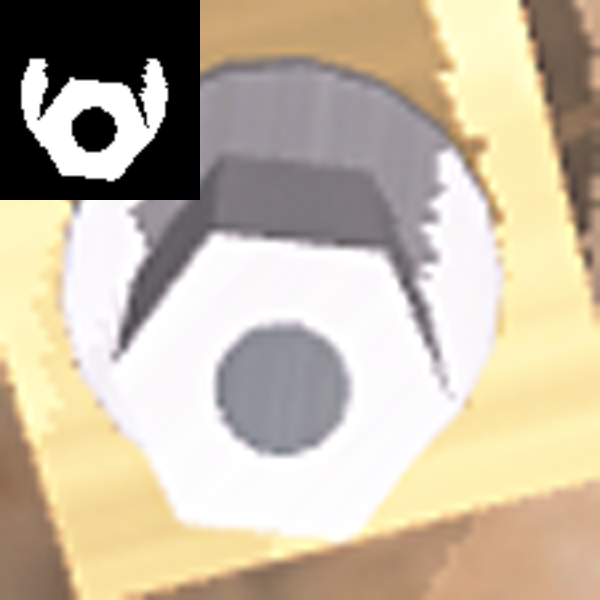

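The crop shows the hexagon corners at crop pixels (210,232), (383,248), (452,398), (348,540), (180,522) and (113,360).

```bash
python3 - <<'E'
from h import *
d=load("w1");E=wristE(d["s"],d);np.set_printoptions(precision=2,suppress=True)
v=np.array([[210,232],[383,248],[452,398],[348,540],[180,522],[113,360],[283,388]])/8.+[285,190]
q=plane(d,v,122,E)[:,:2];print(q,q[:6].mean(0))
r=q[:6]-q[:6].mean(0);a=np.arctan2(r[:,1],r[:,0]);print(np.linalg.norm(r,axis=1),np.degrees(a))
f=np.angle(np.exp(6j*a).mean())/6;print("vertex dir mod60",np.degrees(f),"flat normal mod 60",np.degrees(f)+30)
goal(*q[:6].mean(0),330,0)
E
```

```text
[[429.66 247.54]
 [438.19 262.52]
 [455.16 262.67]
 [464.6  247.04]
 [455.79 232.2 ]
 [437.55 233.22]
 [447.21 247.58]] [446.82 247.53]
[17.16 17.3  17.28 17.78 17.76 17.06] [ 179.97  119.95   61.16   -1.57  -59.7  -122.94]
vertex dir mod60 -0.5200499602618681 flat normal mod 60 29.47995003973813
t 1.2 pos [444.7 248.4 329.8] rot [ 3.14 -0.    2.72] F [ 0.1 -0.  -0.5] w 85.3
row [-0.23, 0.01, -0.02, -0.001, -0.0008, 2.7209]
```

```bash
python3 - <<'E'
from h import *
from cell import ctrl
print(ctrl.read_state()["qpos"])
goal(446,247.3,156,3.133)
E
```

```text
[-0.6114228   0.39617526  0.06604133  1.87271387 -0.03441646  0.87392894
  0.6217491 ]
t 1.2 pos [444.7 248.4 329.8] rot [ 3.1412e+00 -8.0000e-04  2.7209e+00] F [ 0.1 -0.  -0.5] w 85.3
row [-0.18, -0.06, 17.38, 0.0006, -0.0008, -0.4121]
```

>>> send_rows --rows '[[[-0.2,-0.1,3,0,0,-0.1],[-0.2,-0.1,6,0,0,-0.2],[-0.2,-0.1,9,0,0,-0.3],[-0.2,-0.1,11.5,0,0,-0.41],[-0.2,-0.1,13.5,0,0,-0.41],[-0.2,-0.1,15.5,0,0,-0.41],[-0.2,-0.1,16.8,0,0,-0.412],[-0.2,-0.1,17.4,0,0,-0.412],[-0.2,-0.1,17.4,0,0,-0.412]]]'

```text
clock: 2.1
eef_pos: [445.5, 247.3, 155.2]
tool_rot: [-3.141, -0.002, 3.135]
force: [-0.6, -0.1, 0.1]
width: 85.2
gripper_force: 0.0
```

```bash
python3 - <<'E'
from h import *
goal(446,247.3,156,3.133)
E
```

```text
t 2.1 pos [445.5 247.3 155.2] rot [-3.1415e+00 -1.7000e-03  3.1352e+00] F [-0.6 -0.1  0.1] w 85.2
row [-0.05, -0.0, -0.08, -0.0001, -0.0017, 0.0022]
```

>>> send_rows --rows '[[[0,0,-0.1,0,0,0],[0,0,-0.1,0,0,0],[0,0,-0.1,0,0,0],[0,0,-0.1,0,0,0],[0,0,-0.1,0,0,0],[0,0,-0.1,0,0,0],[0,0,-0.1,0,0,0],[0,0,-0.1,0,0,0]]]' --grip 255

```text
clock: 2.9
eef_pos: [446.8, 246.4, 157.6]
tool_rot: [3.141, 0.001, 3.133]
force: [-0.0, -0.5, 7.5]
width: 29.3
gripper_force: 59.0
```

>>> send_rows --rows '[[[0,0,-2,0,0,0],[0,0,-4.5,0,0,0],[0,0,-7,0,0,0],[0,0,-9.5,0,0,0],[0,0,-12,0,0,0],[0,0,-14,0,0,0],[0,0,-14,0,0,0]]]'

```text
clock: 3.6
eef_pos: [447.2, 246.4, 298.6]
tool_rot: [3.14, 0.003, 3.132]
force: [0.7, 0.8, -4.8]
width: 29.3
gripper_force: 61.2
```

```bash
python3 - <<'E'
from h import *
from cell import ctrl
s=ctrl.read_state();a=ctrl.get_image("scene");b=ctrl.get_image("top")
np.save("pics/s2.npy",a,allow_pickle=True);np.save("pics/t2.npy",b,allow_pickle=True)
def proj(d,p):
    E=np.array(d["extrinsics"]);c=E[:3,:3].T@(np.array(p)-E[:3,3]);return c[0]/-c[2]*d["fx"]+d["cx"],-c[1]/-c[2]*d["fy"]+d["cy"]
print(s["eef_pos"],s["force"])
o=[]
p=s["eef_pos"]-[0,0,90]
for d in(a,b):
    u,v=map(int,proj(d,p));print(u,v);x,y=max(u-40,0),max(v-40,0)
    o.append(cv2.resize(d["pixels"][y:y+90,x:x+60,::-1],(400,600),interpolation=cv2.INTER_CUBIC));print(x,y)
cv2.imwrite("pics/lug.png",np.hstack(o))
E
```

```text
[447.23290473 246.41131194 298.59973936] [ 0.72249766  0.76243707 -4.82505808]
195 178
155 138
181 297
141 257
```

View pics/lug.png

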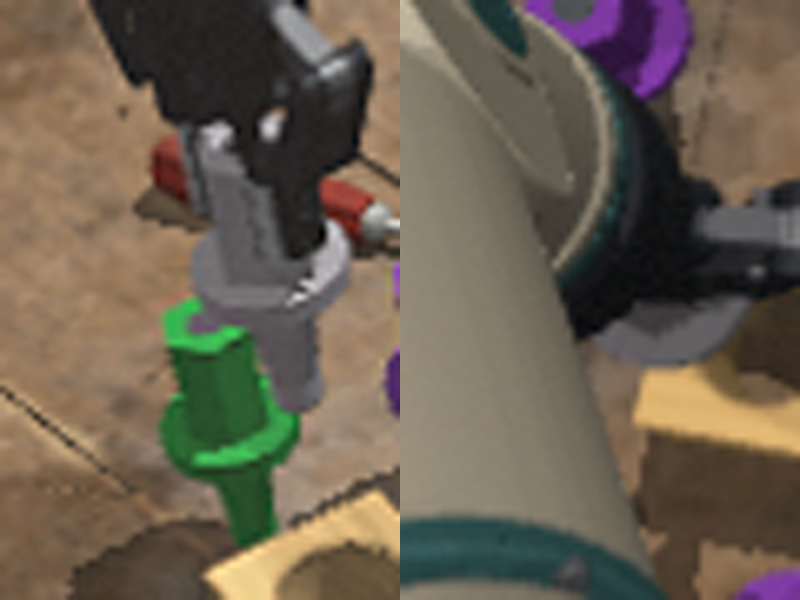

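The lugs are hidden under the collar in these views (scene crop centred near (195,178)), so I'll find them by feel. Next I'll hover beside the socket and measure the face and ring notches from close up.

>>> send_rows --rows '[[[-2,-1.6,0,0,0,0],[-5,-4,0,0,0,0],[-8,-6.5,0,0,0,0],[-11,-9,0,0,0,0],[-14,-11.2,0,0,0,0],[-16.5,-13.2,0,0,0,0],[-18,-14.4,0,0,0,0],[-18.5,-14.7,0,0,0,0],[-18.5,-14.7,0,0,0,0]]]'

```text
clock: 4.6
eef_pos: [629.5, 97.0, 294.6]
tool_rot: [-3.141, -0.004, 3.132]
force: [0.4, 0.4, -5.3]
width: 29.2
gripper_force: 61.0
```

```bash
python3 - <<'E'
from h import *
from cell import ctrl
s=ctrl.read_state();d=ctrl.get_image("wrist");d["s"]=s;np.save("pics/w3.npy",d,allow_pickle=True)
E=wristE(s,d);c=E[:3,:3].T@(np.array([592,98.8,109])-E[:3,3]);u,v=c[0]/-c[2]*d["fx"]+d["cx"],c[1]/c[2]*d["fy"]+d["cy"];print(u,v)
x,y=int(max(u-70,0)),int(max(v-50,0));print(x,y,s["eef_pos"],s["tool_rot"])
cv2.imwrite("pics/w3c.png",cv2.resize(d["pixels"][y:y+100,x:x+133,::-1],None,fx=6,fy=6,interpolation=cv2.INTER_CUBIC))
E
```

```text
321.06383712525053 194.2919468771748
251 144 [629.4715693   96.95954821 294.60268791] [-3.1410574  -0.00386555  3.13164297]
```

View pics/w3c.png

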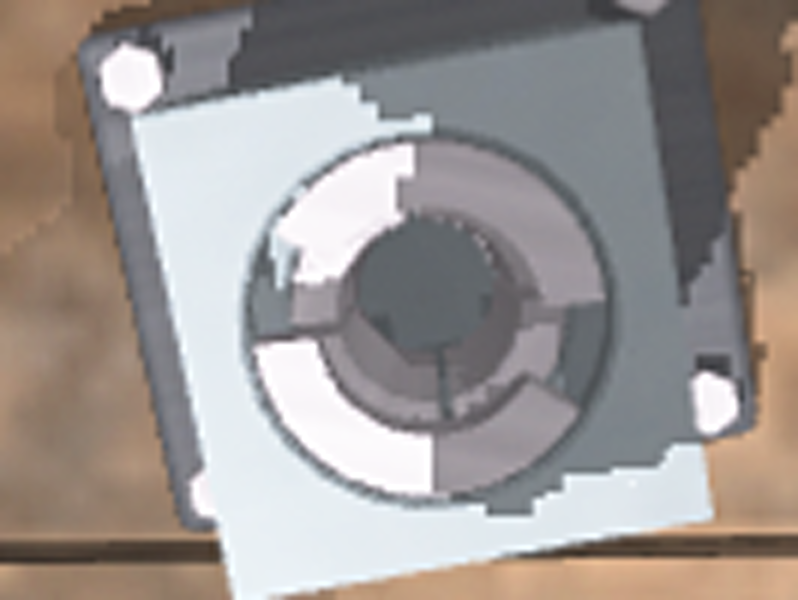

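The close view shows the ring with its centre at crop (428,317) and its notch mouths at about (267,300) and (591,354). The face corners are at (135,115), (640,25), (713,518) and (238,600).

```bash
python3 - <<'E'
from h import *
d=load("w3");E=wristE(d["s"],d);np.set_printoptions(precision=2,suppress=True)
f=lambda v:plane(d,np.array(v)/6.+[251,144],109,E)[:,:2]
c=f([[135,115],[640,25],[713,518],[238,600]]);print("corners",c,c.mean(0),np.linalg.norm(c-np.roll(c,1,0),axis=1))
for i,j in((0,1),(3,2)):
    v=c[i]-c[j];print("yaw",np.arctan2(-v[0],v[1]))
r=f([[428,130],[428,505],[245,317],[612,317]]);print("ring",r,r.mean(0))
n=f([[267,300],[591,354],[340,308],[525,344],[255,345],[280,262],[605,303],[578,405]])
for k in(0,2):
    v=n[k]-n[k+1];print("notch",np.arctan2(-v[0],v[1])%np.pi,np.linalg.norm(v))
print(n)
E
```

```text
corners [[569.78  65.68]
 [560.2  124.45]
 [618.78 134.48]
 [628.65  75.86]] [594.35 100.12] [59.74 59.54 59.43 59.44]
yaw -2.9800113826999777
yaw -2.9747398840744297
ring [[571.89  99.87]
 [616.81  99.52]
 [593.56  77.82]
 [593.99 121.69]] [594.06  99.72]
notch 2.966295210511589 39.33008188272694
notch 2.9392656008217313 22.562987729653056
[[591.55  80.51]
 [598.41 119.24]
 [592.6   89.2 ]
 [597.14 111.3 ]
 [596.93  78.92]
 [587.06  82.18]
 [592.3  120.83]
 [604.6  117.74]]
```

```bash
python3 - <<'E'
from h import *
goal(594.1,98.8,272,3.475)
E
```

```text
t 4.65 pos [628.8  98.3 295.1] rot [ 3.1412 -0.004   3.1333] F [-0.3  0.5 -5. ] w 29.3
row [3.46, 0.03, 2.32, 0.001, -0.0039, -0.3417]
```

>>> send_rows --rows '[[[1,0,0.5,0,0,-0.1],[2,0,1,0,0,-0.2],[3,0,1.6,0,-0.002,-0.3],[3.46,0.03,2.1,0,-0.004,-0.342],[3.46,0.03,2.3,0,-0.004,-0.342],[3.46,0.03,2.3,0,-0.004,-0.342],[3.46,0.03,2.3,0,-0.004,-0.342]]]'

```text
clock: 5.35
eef_pos: [595.7, 98.7, 274.1]
tool_rot: [-3.141, 0.004, -2.808]
force: [-0.9, -0.5, -5.7]
width: 29.5
gripper_force: 61.0
```

```bash
python3 - <<'E'
from h import *
goal(594.1,98.8,215,3.475)
E
```

```text
t 5.35 pos [595.7  98.7 274.1] rot [-3.141   0.0044 -2.8084] F [-0.9 -0.5 -5.7] w 29.5
row [0.17, 0.06, 5.91, -0.0006, 0.0044, -0.0002]
```

>>> send_rows --rows '[[[0.1,0.05,0.5,0,0.002,0],[0.1,0.05,1.5,0,0.002,0],[0.1,0.05,2.5,0,0.002,0],[0.1,0.05,3.5,0,0.002,0],[0.1,0.05,3.5,0,0.002,0],[0.1,0.05,3.5,0,0.002,0]]]'

```text
clock: 5.95
eef_pos: [594.5, 98.2, 238.3]
tool_rot: [-3.141, 0.001, -2.808]
force: [0.9, -0.3, -4.2]
width: 29.5
gripper_force: 60.9
```

>>> send_rows --rows '[[[0,0,0,0,0,0]]]'

```text
clock: 6.05
eef_pos: [594.9, 98.3, 239.2]
tool_rot: [-3.141, 0.003, -2.809]
force: [0.9, -0.3, -5.1]
width: 29.3
gripper_force: 60.9
```

>>> send_rows --rows '[[[0,0,0,0,0,0]]]'

```text
clock: 6.15
eef_pos: [594.9, 98.3, 239.3]
tool_rot: [-3.141, 0.003, -2.808]
force: [-0.2, -0.8, -4.7]
width: 29.5
gripper_force: 60.9
```

>>> send_rows --rows '[[[0.05,0.05,0.4,0,0,0],[0.05,0.05,0.9,0,0,0],[0.05,0.05,1.4,0,0,0],[0.05,0.05,1.8,0,0,0],[0.05,0.05,2.2,0,0,0],[0.05,0.05,2.5,0,0,0],[0.05,0.05,2.5,0,0,0],[0.05,0.05,2.5,0,0,0]]]'

```text
clock: 6.95
eef_pos: [594.0, 98.6, 213.9]
tool_rot: [-3.141, 0.002, -2.808]
force: [0.0, 0.0, -4.7]
width: 29.4
gripper_force: 60.9
```

>>> send_rows --rows '[[[0,0,0.1,0,0,0],[0,0,0.2,0,0,0],[0,0,0.3,0,0,0],[0,0,0.3,0,0,0]]]'

```text
clock: 7.35
eef_pos: [594.0, 98.6, 210.8]
tool_rot: [-3.141, 0.002, -2.808]
force: [1.1, -0.7, -4.9]
width: 29.2
gripper_force: 60.9
```

Free so far, with no side force. I'll go on gently in small steps.

>>> send_rows --rows '[[[0,0,0.1,0,0,0],[0,0,0.2,0,0,0],[0,0,0.2,0,0,0]]]'

```text
clock: 7.65
eef_pos: [594.0, 98.7, 208.8]
tool_rot: [-3.141, 0.002, -2.808]
force: [-0.2, 0.3, -4.7]
width: 29.0
gripper_force: 61.0
```

>>> send_rows --rows '[[[0,0,0.1,0,0,0],[0,0,0.1,0,0,0],[0,0,0.1,0,0,0]]]'

```text
clock: 7.95
eef_pos: [594.1, 98.7, 207.9]
tool_rot: [-3.141, 0.002, -2.808]
force: [-0.5, 0.2, -4.1]
width: 29.4
gripper_force: 61.0
```

>>> send_rows --rows '[[[0,0,0.1,0,0,0],[0,0,0.1,0,0,0],[0,0,0.1,0,0,0]]]'

```text
clock: 8.25
eef_pos: [594.0, 98.8, 206.9]
tool_rot: [-3.141, 0.002, -2.808]
force: [-0.4, 2.0, -4.7]
width: 29.1
gripper_force: 61.0
```

>>> send_rows --rows '[[[0,0,0.05,0,0,0],[0,0,0.1,0,0,0],[0,0,0.1,0,0,0]]]'

```text
clock: 8.55
eef_pos: [594.1, 98.7, 205.9]
tool_rot: [-3.141, 0.002, -2.808]
force: [-0.2, 0.9, -3.8]
width: 29.3
gripper_force: 61.1
```

>>> send_rows --rows '[[[0,0,0.05,0,0,0],[0,0,0.1,0,0,0],[0,0,0.1,0,0,0]]]'

```text
clock: 8.85
eef_pos: [594.1, 98.7, 204.9]
tool_rot: [-3.141, 0.002, -2.808]
force: [0.5, 2.1, -3.6]
width: 29.5
gripper_force: 61.3
```

>>> send_rows --rows '[[[0,0,0.05,0,0,0],[0,0,0.1,0,0,0],[0,0,0.1,0,0,0]]]'

```text
clock: 9.15
eef_pos: [594.1, 98.7, 204.0]
tool_rot: [-3.141, 0.002, -2.808]
force: [-0.3, 1.2, -2.7]
width: 29.5
gripper_force: 61.4
```

>>> send_rows --rows '[[[0,0,0.03,0,0,0],[0,0,0.06,0,0,0],[0,0,0.06,0,0,0]]]'

```text
clock: 9.45
eef_pos: [594.1, 98.7, 203.3]
tool_rot: [-3.141, 0.002, -2.808]
force: [-0.7, 2.2, -0.9]
width: 29.4
gripper_force: 61.5
```

>>> send_rows --rows '[[[0,0,0.03,0,0,0],[0,0,0.06,0,0,0],[0,0,0.06,0,0,0]]]'

```text
clock: 9.75
eef_pos: [594.1, 98.7, 202.7]
tool_rot: [-3.141, 0.002, -2.808]
force: [-0.3, 2.5, -1.2]
width: 29.4
gripper_force: 61.6
```

>>> send_rows --rows '[[[0,0,0.03,0,0,0],[0,0,0.06,0,0,0],[0,0,0.06,0,0,0]]]'

```text
clock: 10.05
eef_pos: [594.1, 98.6, 202.1]
tool_rot: [-3.141, 0.002, -2.808]
force: [-0.5, 3.1, 1.1]
width: 29.6
gripper_force: 61.7
```

>>> send_rows --rows '[[[-0.02,0.05,0.03,0,0,0],[-0.02,0.05,0.06,0,0,0],[-0.02,0.05,0.06,0,0,0]]]'

```text
clock: 10.35
eef_pos: [594.1, 98.8, 201.6]
tool_rot: [-3.141, 0.002, -2.809]
force: [-0.1, 2.8, 1.9]
width: 29.1
gripper_force: 61.8
```

>>> send_rows --rows '[[[0,0,0.03,0,0,0],[0,0,0.06,0,0,0],[0,0,0.06,0,0,0]]]'

```text
clock: 10.65
eef_pos: [594.1, 98.9, 201.0]
tool_rot: [-3.141, 0.002, -2.809]
force: [-0.1, 0.9, 2.3]
width: 28.9
gripper_force: 61.9
```

>>> send_rows --rows '[[[0,0,0.03,0,0,0],[0,0,0.06,0,0,0],[0,0,0.06,0,0,0]]]'

```text
clock: 10.95
eef_pos: [594.2, 98.9, 200.4]
tool_rot: [-3.141, 0.002, -2.808]
force: [-0.9, 1.1, 4.5]
width: 29.5
gripper_force: 62.2
```

>>> send_rows --rows '[[[0,0,0.03,0,0,0],[0,0,0.06,0,0,0],[0,0,0.06,0,0,0]]]'

```text
clock: 11.25
eef_pos: [594.2, 98.9, 200.3]
tool_rot: [-3.141, 0.002, -2.809]
force: [-1.5, 1.5, 9.0]
width: 29.2
gripper_force: 62.8
```

>>> send_rows --rows '[[[0,0,0.03,0,0,0],[0,0,0.05,0,0,0],[0,0,0.05,0,0,0]]]'

```text
clock: 11.55
eef_pos: [594.2, 99.0, 200.2]
tool_rot: [-3.141, 0.002, -2.808]
force: [-3.2, -0.0, 11.0]
width: 29.3
gripper_force: 63.1
```

>>> send_rows --rows '[[[0,0,0.02,0,0,0],[0,0,0.02,0,0,0]]]'

```text
clock: 11.75
eef_pos: [594.2, 99.0, 200.2]
tool_rot: [-3.14, 0.002, -2.808]
force: [-2.7, -0.2, 12.2]
width: 29.4
gripper_force: 63.3
```

>>> send_rows --rows '[[[0,0,0.03,0,0,0],[0,0,0.05,0,0,0],[0,0,0.05,0,0,0],[0,0,0.05,0,0,0]]]'

```text
clock: 12.15
eef_pos: [594.2, 99.0, 200.1]
tool_rot: [-3.14, 0.003, -2.808]
force: [-3.7, 0.7, 15.2]
width: 29.1
gripper_force: 63.6
```

>>> send_rows --rows '[[[0,0,-0.05,0,0,0],[0,0,-0.1,0,0,0],[0,0,-0.13,0,0,0],[0,0,-0.13,0,0,0]]]'

```text
clock: 12.55
eef_pos: [594.2, 99.0, 200.4]
tool_rot: [-3.141, 0.002, -2.808]
force: [-1.7, 0.5, 6.9]
width: 29.2
gripper_force: 62.5
```

>>> send_rows --rows '[[[0,0,-0.05,0,0,0],[0,0,-0.05,0,0,0],[0,0,-0.05,0,0,0],[0,0,-0.05,0,0,0],[0,0,-0.05,0,0,0],[0,0,-0.05,0,0,0]]]' --grip 0

```text
clock: 13.15
eef_pos: [594.0, 99.1, 200.2]
tool_rot: [-3.141, 0.002, -2.808]
force: [-0.2, 0.2, 0.2]
width: 85.3
gripper_force: 0.0
```

>>> send_rows --rows '[[[0,0,-2,0,0,0],[0,0,-5,0,0,0],[0,0,-8,0,0,0],[0,0,-11,0,0,0],[0,0,-13,0,0,0],[0,0,-13,0,0,0]]]'

```text
clock: 13.75
eef_pos: [595.2, 99.4, 333.5]
tool_rot: [-3.14, 0.008, -2.809]
force: [-0.3, 0.7, -0.2]
width: 85.6
gripper_force: 0.0
```

```bash
python3 - <<'E'
from h import *
from cell import ctrl
print(ctrl.read_state()["qpos"].round(2))
t=ctrl.get_image("scene");np.save("pics/s5.npy",t,allow_pickle=True)
# grip point: 208 mm from tip
tip=np.array([450.8,-33.9]);butt=np.array([437.2,-267.]);u=(tip-butt)/np.linalg.norm(tip-butt);g=tip-208*u;print(g,butt+27*u,np.arctan2(-u[0],u[1]))
goal(440,-240,250,np.arctan2(-u[0],u[1])+np.pi/2)
E
```

```text
[-0.12  0.53 -0.14  1.62  0.09  0.99  1.61]
[ 438.68503819 -241.54688223] [ 438.77261524 -240.0458374 ] -0.05827799160252819
t 13.8 pos [594.3  99.2 331.5] rot [-3.1405  0.0047 -2.8085] F [-0.1 -0.3  0.3] w 85.2
row [25.71, -27.0, 8.06, 0.0039, 0.0042, 1.9622]
```

>>> send_rows --rows '[[[2.5,-2.7,0.8,0,0,0.14],[5,-5.4,1.6,0,0,0.28],[7.7,-8.1,2.4,0,0,0.42],[10.3,-10.8,3.2,0,0,0.56],[12.9,-13.5,4,0,0,0.7],[15.5,-16.2,4.8,0,0,0.84],[18,-18.9,5.6,0,0,0.98],[20.5,-21.6,6.4,0,0,1.12],[23.1,-24.3,7.2,0,0,1.26],[25.7,-27,8,0,0,1.4]]]'

```text
clock: 14.8
eef_pos: [437.8, -240.9, 248.4]
tool_rot: [-3.142, -0.001, 2.069]
force: [1.4, 0.3, -1.0]
width: 85.8
gripper_force: 0.0
```

```bash
python3 - <<'E'
from h import *
goal(438.2,-249.5,200,1.5125)
E
```

```text
t 14.8 pos [ 437.8 -240.9  248.4] rot [-3.1415e+00 -7.0000e-04  2.0691e+00] F [ 1.4  0.3 -1. ] w 85.8
row [-0.78, -0.37, 4.84, -0.0003, -0.0007, 0.5566]
```

>>> send_rows --rows '[[[-0.4,-0.2,1,0,0,0.14],[-0.8,-0.4,2,0,0,0.28],[-0.8,-0.4,3,0,0,0.42],[-0.8,-0.4,4,0,0,0.557],[-0.8,-0.4,4.8,0,0,0.557],[-0.8,-0.4,4.8,0,0,0.557],[-0.8,-0.4,4.8,0,0,0.557]]]'

```text
clock: 15.5
eef_pos: [439.5, -248.9, 201.6]
tool_rot: [3.141, -0.0, 1.52]
force: [-0.3, -1.0, -0.6]
width: 85.1
gripper_force: 0.0
```

```bash
python3 - <<'E'
from h import *
from cell import ctrl
s=ctrl.read_state();d=ctrl.get_image("wrist");d["s"]=s;np.save("pics/w6.npy",d,allow_pickle=True)
E=wristE(s,d)
hsv=cv2.cvtColor(d["pixels"],cv2.COLOR_RGB2HSV)
# butt outline: dark bluish pixels near expected projection
def proj(p):
    c=E[:3,:3].T@(np.array(p)-E[:3,3]);return np.array([c[0]/-c[2]*d["fx"]+d["cx"],c[1]/c[2]*d["fy"]+d["cy"]])
for p in([437.2,-267,62.8],[439.2,-233,62.8],[443,-160,62.8],[450.8,-34,42]):
    u,v=proj(p);print(p,u.round(1),v.round(1))
    if 0<=v<480:
        r=d["pixels"][int(round(v)),max(int(u)-22,0):int(u)+23].astype(int);print(r.max(1).tolist());print((r[:,2]-r[:,0]).tolist())
goal(438.2,-249.5,109.4,1.5125)
E
```

```text
[437.2, -267, 62.8] 316.6 292.6
[206, 203, 202, 198, 199, 195, 196, 196, 198, 198, 200, 198, 200, 200, 201, 201, 202, 203, 201, 202, 203, 203, 203, 203, 204, 207, 208, 208, 210, 210, 208, 212, 211, 210, 210, 209, 206, 204, 203, 203, 195, 189, 179, 173, 168]
[-76, -74, -73, -73, -76, -73, -73, -73, -76, -75, -73, -73, -73, -74, -76, -75, -75, -74, -73, -73, -74, -73, -72, -71, -71, -73, -73, -70, -70, -70, -70, -72, -71, -71, -70, -69, -68, -68, -67, -70, -68, -66, -63, -62, -63]
[439.2, -233, 62.8] 316.9 240.6
[112, 112, 112, 111, 112, 112, 110, 107, 122, 195, 190, 192, 191, 192, 193, 196, 154, 74, 78, 80, 80, 80, 81, 80, 77, 77, 79, 79, 77, 78, 77, 73, 82, 173, 207, 203, 203, 202, 201, 201, 198, 172, 173, 171, 171]
[-43, -43, -43, -42, -43, -42, -39, -39, -46, -74, -74, -77, -77, -79, -78, -77, -53, 9, 7, 5, 4, 4, 5, 5, 2, 3, 3, 5, 3, 4, 4, 6, -10, -58, -73, -71, -71, -71, -72, -72, -71, -63, -64, -64, -64]
[443, -160, 62.8] 316.8 111.7
[212, 210, 209, 206, 205, 205, 206, 204, 204, 203, 202, 203, 203, 202, 200, 216, 255, 189, 134, 119, 129, 130, 130, 131, 130, 128, 129, 129, 130, 130, 129, 129, 127, 129, 156, 246, 255, 252, 253, 253, 253, 254, 254, 254, 254]
[-90, -89, -88, -86, -85, -88, -89, -87, -87, -86, -85, -85, -85, -84, -86, -97, -49, -37, 9, 6, 6, 6, 5, 7, 7, 5, 5, 5, 7, 8, 5, 5, 4, 7, -15, -78, -70, -82, -78, -76, -75, -74, -74, -74, -74]
[450.8, -34, 42] 319.2 -152.2
t 15.55 pos [ 439.8 -249.1  202. ] rot [ 3.1396e+00 -1.0000e-04  1.5195e+00] F [-0.  -0.4 -0.3] w 85.8
row [-0.05, -0.17, 9.26, 0.002, -0.0001, 0.007]
```

```bash
python3 - <<'E'
from h import *
d=load("w6");E=wristE(d["s"],d);p=d["pixels"].astype(int)
col=p[:,318];print([(i,c.max(),c[2]-c[0]) for i,c in enumerate(col) if 255<i<300][::3])
m=((p.max(2)<140)&(p[:,:,2]-p[:,:,0]>0)).astype(np.uint8);
r=m[:300,300:340].sum(1);rows=np.where(r>8)[0];print(rows[0],rows[-1])
for v in range(10,281,30):
    w=np.where(m[v,295:345])[0]
    if len(w)>5: print(v,w.min()+295,w.max()+295,plane(d,[[w.mean()+295,v]],62.8,E)[0].round(1))
E
```

```text
[(256, np.int64(132), np.int64(7)), (259, np.int64(132), np.int64(6)), (262, np.int64(132), np.int64(5)), (265, np.int64(132), np.int64(6)), (268, np.int64(132), np.int64(6)), (271, np.int64(132), np.int64(5)), (274, np.int64(133), np.int64(6)), (277, np.int64(134), np.int64(8)), (280, np.int64(134), np.int64(8)), (283, np.int64(134), np.int64(8)), (286, np.int64(133), np.int64(8)), (289, np.int64(133), np.int64(6)), (292, np.int64(176), np.int64(-53)), (295, np.int64(206), np.int64(-70)), (298, np.int64(209), np.int64(-69))]
0 291
10 313 329 [ 447.9 -109.1   62.8]
40 312 328 [ 446.6 -123.4   62.8]
70 312 328 [ 445.9 -138.2   62.8]
100 312 328 [ 445.1 -153.5   62.8]
130 312 327 [ 444.  -169.2   62.8]
160 312 327 [ 443.2 -185.6   62.8]
190 311 326 [ 441.8 -202.6   62.8]
220 311 325 [ 440.5 -220.3   62.8]
250 311 325 [ 439.6 -239.    62.8]
280 311 325 [ 438.  -258.5   62.8]
```

>>> send_rows --rows '[[[-0.05,-0.1,2,0.002,0,0.012],[-0.05,-0.1,4,0.002,0,0.012],[-0.05,-0.1,6,0.002,0,0.012],[-0.05,-0.1,7.7,0.002,0,0.012],[-0.05,-0.1,8.8,0.002,0,0.012],[-0.05,-0.1,9.3,0.002,0,0.012],[-0.05,-0.1,9.3,0.002,0,0.012],[-0.05,-0.1,9.3,0.002,0,0.012]]]'

```text
clock: 16.35
eef_pos: [439.3, -249.7, 109.5]
tool_rot: [3.141, 0.0, 1.506]
force: [0.2, 0.4, -0.7]
width: 85.5
gripper_force: 0.0
```

```bash
python3 - <<'E'
from h import *
goal(438.8,-249.5,109.4,1.507)
E
```

```text
t 16.35 pos [ 439.3 -249.7  109.5] rot [3.1406e+00 3.0000e-04 1.5060e+00] F [ 0.2  0.4 -0.7] w 85.5
row [0.02, -0.05, 0.01, 0.001, 0.0003, -0.001]
```

>>> send_rows --rows '[[[0,-0.04,0,0,0,0],[0,-0.04,0,0,0,0],[0,-0.04,0,0,0,0],[0,-0.04,0,0,0,0],[0,-0.04,0,0,0,0],[0,-0.04,0,0,0,0],[0,-0.04,0,0,0,0],[0,-0.04,0,0,0,0],[0,-0.04,0,0,0,0]]]' --grip 255

```text
clock: 17.25
eef_pos: [438.6, -249.5, 109.1]
tool_rot: [3.141, -0.0, 1.506]
force: [-0.1, 0.2, 3.8]
width: 9.2
gripper_force: 60.2
```

```bash
python3 - <<'E'
from h import *
goal(438.8,-249.5,109.4,1.507)
E
```

```text
t 17.25 pos [ 438.6 -249.5  109.1] rot [ 3.1414e+00 -1.0000e-04  1.5059e+00] F [-0.1  0.2  3.8] w 9.2
row [-0.0, 0.02, -0.03, 0.0002, -0.0001, -0.0011]
```

>>> send_rows --rows '[[[0,0,-0.5,0,0,0],[0,0,-1.5,0,0,0],[0,0,-3,0,0,0],[0,0,-4.5,0,0,0],[0,0,-6,0,0,0],[0,0,-7,0,0,0],[0,0,-7,0,0,0]]]'

```text
clock: 17.95
eef_pos: [439.2, -249.8, 180.4]
tool_rot: [3.139, 0.001, 1.506]
force: [0.8, -0.4, -1.9]
width: 9.1
gripper_force: 59.6
```

```bash
python3 - <<'E'
from h import *
goal(636.6,-158.5,160,1.7348)
E
```

```text
t 17.95 pos [ 439.2 -249.8  180.4] rot [3.1391e+00 1.1000e-03 1.5059e+00] F [ 0.8 -0.4 -1.9] w 9.1
row [10.39, 19.1, 2.08, 0.0024, 0.0013, -0.2289]
```

>>> send_rows --rows '[[[0.5,2,0,0,0,-0.03],[1.5,4.5,0.2,0,0,-0.06],[3,7.5,0.4,0,0,-0.1],[4.5,10.5,0.6,0,0,-0.14],[6,13.5,0.9,0,0,-0.18],[8,16,1.2,0.002,0,-0.21],[9.5,18,1.6,0.002,0.001,-0.229],[10.4,19.1,2,0.002,0.001,-0.229],[10.4,19.1,2,0.002,0.001,-0.229],[10.4,19.1,2,0.002,0.001,-0.229]]]'

```text
clock: 18.95
eef_pos: [634.5, -159.0, 158.3]
tool_rot: [-3.137, -0.001, 1.734]
force: [0.2, -0.2, -1.5]
width: 8.9
gripper_force: 59.6
```

```bash
python3 - <<'E'
from h import *
from cell import ctrl
goal(636.6,-158.5,116.5,1.7348)
s=ctrl.read_state();a=ctrl.get_image("scene");b=ctrl.get_image("top")
np.save("pics/s7.npy",a,allow_pickle=True);np.save("pics/t7.npy",b,allow_pickle=True)
yaw=s["tool_rot"][2];tip=s["eef_pos"]+216*np.array([np.cos(yaw),np.sin(yaw),0])-[0,0,73.1-6]
print("pred tip top edge",tip.round(1))
for d in(a,b):
    E=np.array(d["extrinsics"]);c=E[:3,:3].T@(tip-E[:3,3]);print(c[0]/-c[2]*d["fx"]+d["cx"],c[1]/c[2]*d["fy"]+d["cy"])
A=cv2.resize(a["pixels"][190:290,260:393,::-1],(532,400),interpolation=cv2.INTER_CUBIC)
B=cv2.resize(b["pixels"][210:280,240:306,::-1],(264,280),interpolation=cv2.INTER_CUBIC)
o=np.zeros((400,796,3),np.uint8);o[:,:532]=A;o[:280,532:]=B;cv2.imwrite("pics/p7.png",o)
E
```

```text
t 18.95 pos [ 634.5 -159.   158.3] rot [-3.1372e+00 -1.1000e-03  1.7337e+00] F [ 0.2 -0.2 -1.5] w 8.9
row [0.01, 0.24, 4.18, -0.0044, -0.0011, -0.0011]
pred tip top edge [599.4  54.1  91.2]
310.0298296557076 223.3976139431658
285.9773738927455 237.31517043417074
```

View pics/p7.png

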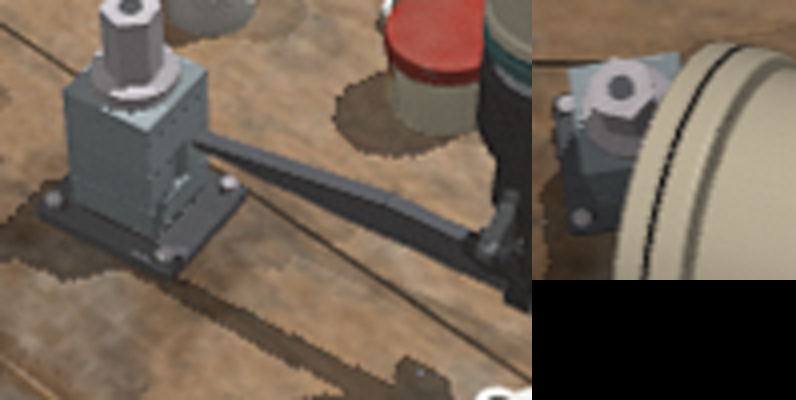

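The scene crop shows the arbor's collar flush on the socket. The drift tip is at crop (200,140), i.e. pixel (310,225), in line with the slot and within 2 px of the prediction. I'll lower it and enter the slot.

>>> send_rows --rows '[[[0,0.1,1,-0.004,0,0],[0,0.2,2,-0.004,0,0],[0,0.22,3,-0.004,0,0],[0,0.22,3.8,-0.004,0,0],[0,0.22,4.1,-0.004,0,0],[0,0.22,4.1,-0.004,0,0],[0,0.22,4.1,-0.004,0,0]]]'

```text
clock: 19.75
eef_pos: [638.2, -157.8, 118.1]
tool_rot: [3.139, -0.001, 1.735]
force: [-0.1, 0.2, -0.5]
width: 8.9
gripper_force: 59.6
```

```bash
python3 - <<'E'
from h import *
from cell import ctrl
goal(594+.1634*231,99-.9866*231,117,1.7348)
s=ctrl.read_state();a=ctrl.get_image("scene");np.save("pics/s8.npy",a,allow_pickle=True)
A=a["pixels"][205:265,280:380,::-1];cv2.imwrite("pics/p8.png",cv2.resize(A,(800,480),interpolation=cv2.INTER_CUBIC))
yaw=s["tool_rot"][2]
for q in ([-.0,-67.1],[0,-73.1]):
    tip=s["eef_pos"]+216*np.array([np.cos(yaw),np.sin(yaw),0])+[0,0,q[1]]
    d=a;E=np.array(d["extrinsics"]);c=E[:3,:3].T@(tip-E[:3,3]);print(tip,c[0]/-c[2]*d["fx"]+d["cx"],c[1]/c[2]*d["fy"]+d["cy"])
sl=np.array([594+.1634*30,99-.9866*30,40]);c=E[:3,:3].T@(sl-E[:3,3]);print("slot floor",sl,c[0]/-c[2]*d["fx"]+d["cx"],c[1]/c[2]*d["fy"]+d["cy"])
E
```

```text
t 19.75 pos [ 638.2 -157.8  118.1] rot [ 3.1392e+00 -1.1000e-03  1.7348e+00] F [-0.1  0.2 -0.5] w 8.9
row [2.95, -0.16, 0.11, 0.0024, -0.0011, -0.0]
[602.91735974  55.31857272  50.97865383] 311.14958261643073 234.5843059111684
[602.91735974  55.31857272  44.97865383] 311.2132367396945 236.36131566209124
slot floor [598.902  69.402  40.   ] 305.7913642129947 235.80333326519198
```

View pics/p8.png

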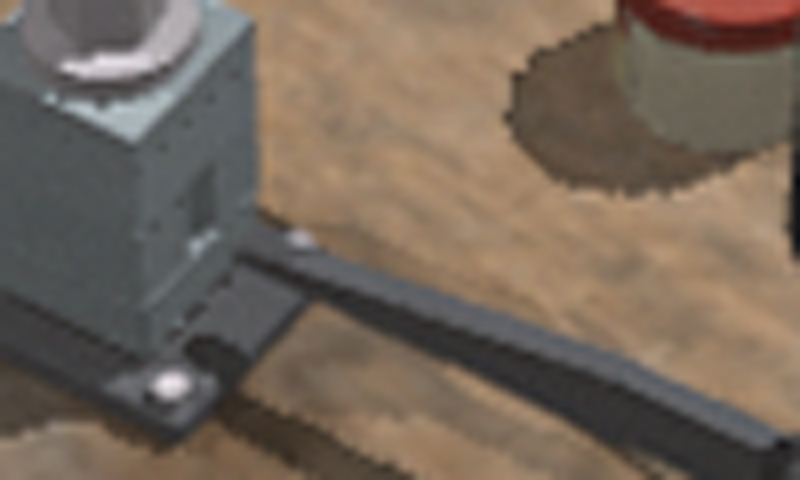

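This shows the tip at crop (248,240), i.e. pixel (311,235), just outside the slot mouth with its floor at (305,235.5). That matches the predictions. That was the tenth and last picture, so I'll go on by numbers and force.

>>> send_rows --rows '[[[0.2,-0.15,0,0.002,0,0],[0.5,-0.15,0,0.002,0,0],[0.8,-0.15,0,0.002,0,0],[1,-0.15,0,0.002,0,0],[1,-0.15,0,0.002,0,0]]]'

```text
clock: 20.3
eef_pos: [635.0, -147.3, 118.0]
tool_rot: [3.141, -0.002, 1.736]
force: [0.3, 0.2, -2.2]
width: 9.0
gripper_force: 59.6
```

```bash
python3 - <<'E'
from h import *
goal(594+.1634*231,99-.9866*231,116.5,1.7348)
E
```

```text
t 20.3 pos [ 635.  -147.3  118. ] rot [ 3.1413e+00 -1.8000e-03  1.7356e+00] F [ 0.3  0.2 -2.2] w 9.0
row [1.87, -0.02, 0.16, 0.0003, -0.0018, 0.0008]
```

>>> send_rows --rows '[[[0.4,-0.02,0.05,0,0,0],[0.8,-0.02,0.1,0,0,0],[1.2,-0.02,0.1,0,0,0],[1.6,-0.02,0.1,0,0,0],[1.85,-0.02,0.1,0,0,0],[1.85,-0.02,0.1,0,0,0]]]'

```text
clock: 20.9
eef_pos: [631.8, -129.1, 117.0]
tool_rot: [3.141, -0.002, 1.736]
force: [-0.3, -0.5, -2.3]
width: 8.8
gripper_force: 59.6
```

```bash
python3 - <<'E'
from h import *
goal(594+.1634*200,99-.9866*200,113.5,1.7348)
E
```

```text
t 20.9 pos [ 631.8 -129.1  117. ] rot [ 3.1414e+00 -1.8000e-03  1.7357e+00] F [-0.3 -0.5 -2.3] w 8.8
row [3.11, 0.0, 0.36, 0.0002, -0.0018, 0.0009]
```

>>> send_rows --rows '[[[0,0,0.1,0,0,0],[0,0,0.2,0,0,0],[0,0,0.25,0,0,0],[0,0,0.25,0,0,0]]]'

```text
clock: 21.3
eef_pos: [631.6, -130.1, 114.4]
tool_rot: [-3.141, -0.001, 1.734]
force: [-0.0, 0.8, -1.0]
width: 8.7
gripper_force: 59.6
```

>>> send_rows --rows '[[[0,0,0.05,0,0,0],[0,0,0.1,0,0,0],[0,0,0.1,0,0,0]]]'

```text
clock: 21.6
eef_pos: [631.7, -129.8, 113.4]
tool_rot: [3.142, -0.001, 1.735]
force: [0.2, -0.2, -2.1]
width: 9.3
gripper_force: 59.6
```

>>> send_rows --rows '[[[0.5,0,0,0,0,0],[1,0,0,0,0,0],[1.5,0,0,0,0,0],[2,0,0,0,0,0],[2,0,0,0,0,0]]]'

```text
clock: 22.1
eef_pos: [628.4, -108.5, 113.5]
tool_rot: [3.142, -0.002, 1.736]
force: [-1.2, -0.0, -1.6]
width: 9.3
gripper_force: 59.6
```

>>> send_rows --rows '[[[0.5,0,0.02,0,0,0],[1,0,0.02,0,0,0],[1.5,0,0.02,0,0,0],[1.5,0,0.02,0,0,0]]]'

```text
clock: 22.5
eef_pos: [625.9, -93.9, 113.2]
tool_rot: [-3.141, -0.002, 1.736]
force: [0.5, 0.2, -1.3]
width: 8.8
gripper_force: 59.6
```

```bash
python3 - <<'E'
from h import *
goal(594+.1634*178,99-.9866*178,113.2,1.7348)
E
```

```text
t 22.5 pos [625.9 -93.9 113.2] rot [-3.1415e+00 -2.4000e-03  1.7361e+00] F [ 0.5  0.2 -1.3] w 8.8
row [1.75, 0.01, 0.01, -0.0001, -0.0024, 0.0013]
```

>>> send_rows --rows '[[[0.4,0,0,0,0,0],[0.8,0,0,0,0,0],[1.2,0,0,0,0,0],[1.5,0,0,0,0,0],[1.5,0,0,0,0,0]]]'

```text
clock: 23.0
eef_pos: [623.5, -79.6, 113.3]
tool_rot: [3.142, -0.002, 1.736]
force: [-0.0, 0.5, -1.9]
width: 8.9
gripper_force: 59.6
```

>>> send_rows --rows '[[[0.1,0,0,0,0,0],[0.2,0,0,0,0,0],[0.3,0,0,0,0,0],[0.4,0,0,0,0,0],[0.5,0,0,0,0,0]]]'

```text
clock: 23.5
eef_pos: [622.8, -76.1, 113.4]
tool_rot: [3.141, -0.0, 1.734]
force: [0.2, -1.6, -2.0]
width: 8.8
gripper_force: 59.6
```

>>> send_rows --rows '[[[0.1,0,0,0,0,0],[0.2,0,0,0,0,0],[0.3,0,0,0,0,0],[0.4,0,0,0,0,0],[0.5,0,0,0,0,0]]]'

```text
clock: 24.0
eef_pos: [622.1, -71.8, 113.5]
tool_rot: [3.141, 0.0, 1.734]
force: [0.7, -6.1, -2.9]
width: 8.7
gripper_force: 59.5
```

>>> send_rows --rows '[[[0.1,0,0,0,0,0],[0.2,0,0,0,0,0],[0.3,0,0,0,0,0],[0.4,0,0,0,0,0],[0.5,0,0,0,0,0]]]'

```text
clock: 24.5
eef_pos: [621.3, -67.1, 113.6]
tool_rot: [3.141, 0.001, 1.734]
force: [0.9, -6.0, -1.9]
width: 8.9
gripper_force: 59.5
```

>>> send_rows --rows '[[[0.1,0,0,0,0,0],[0.2,0,0,0,0,0],[0.3,0,0,0,0,0],[0.4,0,0,0,0,0],[0.5,0,0,0,0,0]]]'

```text
clock: 25.0
eef_pos: [620.7, -63.7, 113.7]
tool_rot: [3.14, 0.003, 1.733]
force: [1.3, -8.9, -0.8]
width: 8.8
gripper_force: 59.5
```

>>> send_rows --rows '[[[0.1,0,0,0,0,0],[0.2,0,0,0,0,0],[0.3,0,0,0,0,0],[0.4,0,0,0,0,0],[0.5,0,0,0,0,0]]]'

```text
clock: 25.5
eef_pos: [620.1, -59.9, 113.9]
tool_rot: [3.14, 0.004, 1.732]
force: [1.5, -10.2, -2.4]
width: 9.0
gripper_force: 59.5
```

>>> send_rows --rows '[[[0.1,0,0,0,0,0],[0.2,0,0,0,0,0],[0.3,0,0,0,0,0],[0.4,0,0,0,0,0],[0.5,0,0,0,0,0],[0.6,0,0,0,0,0],[0.7,0,0,0,0,0],[0.8,0,0,0,0,0]]]'

```text
clock: 26.3
eef_pos: [618.8, -51.8, 113.9]
tool_rot: [3.14, 0.004, 1.732]
force: [0.9, -9.7, -1.5]
width: 9.1
gripper_force: 59.5
```

>>> send_rows --rows '[[[0.1,0,0,0,0,0],[0.2,0,0,0,0,0],[0.3,0,0,0,0,0],[0.4,0,0,0,0,0],[0.5,0,0,0,0,0],[0.6,0,0,0,0,0],[0.7,0,0,0,0,0],[0.8,0,0,0,0,0]]]'

```text
clock: 27.1
eef_pos: [617.4, -43.1, 113.7]
tool_rot: [3.14, 0.003, 1.733]
force: [1.2, -8.3, -2.1]
width: 9.3
gripper_force: 59.5
```

```bash
python3 - <<'E'
from h import *
goal(594+.1634*117,99-.9866*117,113.2,1.7348)
E
```

```text
t 27.1 pos [617.4 -43.1 113.7] rot [3.1401e+00 3.0000e-03 1.7327e+00] F [ 1.2 -8.3 -2.1] w 9.3
row [2.7, 0.01, 0.05, 0.0015, 0.003, -0.0021]
```

Driving steadily at 8 to 10 N, with 27 mm to go.

>>> send_rows --rows '[[[0.12,0,0,0,0,0],[0.24,0,0,0,0,0],[0.36,0,0,0,0,0],[0.48,0,0,0,0,0],[0.6,0,0,0,0,0],[0.72,0,0,0,0,0],[0.84,0,0,0,0,0],[0.96,0,0,0,0,0],[1.08,0,0,0,0,0],[1.2,0,0,0,0,0]]]'

```text
clock: 28.1
eef_pos: [615.3, -30.9, 113.7]
tool_rot: [3.14, 0.002, 1.733]
force: [0.8, -7.3, -3.0]
width: 8.7
gripper_force: 59.5
```

>>> send_rows --rows '[[[0.12,0,0,0,0,0],[0.24,0,0,0,0,0],[0.36,0,0,0,0,0],[0.48,0,0,0,0,0],[0.6,0,0,0,0,0],[0.72,0,0,0,0,0],[0.84,0,0,0,0,0],[0.96,0,0,0,0,0]]]'

```text
clock: 28.9
eef_pos: [613.7, -21.3, 113.6]
tool_rot: [3.141, 0.002, 1.733]
force: [0.5, -7.0, -3.1]
width: 8.5
gripper_force: 59.4
```

```bash
python3 - <<'E'
from h import *
goal(594+.1634*117,99-.9866*117,113.2,1.7348)
E
```

```text
t 28.9 pos [613.7 -21.3 113.6] rot [3.1406e+00 2.2000e-03 1.7330e+00] F [ 0.5 -7.  -3.1] w 8.5
row [0.49, 0.02, 0.04, 0.001, 0.0022, -0.0018]
```

>>> send_rows --rows '[[[0.1,0,0,0,0,0],[0.2,0,0,0,0,0],[0.3,0,0,0,0,0],[0.4,0,0,0,0,0],[0.5,0,0,0,0,0],[0.6,0,0,0,0,0],[0.6,0,0,0,0,0]]]'

```text
clock: 29.6
eef_pos: [612.5, -14.3, 113.5]
tool_rot: [3.141, 0.001, 1.734]
force: [1.7, -5.0, -3.2]
width: 8.9
gripper_force: 59.4
```

```bash
python3 - <<'E'
from h import *
from cell import ctrl
goal(594+.1634*113,99-.9866*113,113.2,1.7348)
s=ctrl.read_state();a=ctrl.get_image("scene");np.save("pics/s9.npy",a,allow_pickle=True)
b=load("s8")
# arbor vertical image shift in scene: template match of head
T=cv2.cvtColor(b["pixels"],cv2.COLOR_RGB2GRAY)[185:212,282:308];I=cv2.cvtColor(a["pixels"],cv2.COLOR_RGB2GRAY)[165:225,270:320]
r=cv2.matchTemplate(cv2.resize(I,None,fx=4,fy=4,interpolation=2),cv2.resize(T,None,fx=4,fy=4,interpolation=2),cv2.TM_CCOEFF_NORMED)
_,m,_,l=cv2.minMaxLoc(r);print(m,l[0]/4+270-282,l[1]/4+165-185)
E=np.array(a["extrinsics"])
pr=lambda p:(lambda c:np.array([c[0]/-c[2]*a["fx"]+a["cx"],c[1]/c[2]*a["fy"]+a["cy"]]))(E[:3,:3].T@(np.array(p)-E[:3,3]))
print("px per 10mm",pr([594,99,150])-pr([594,99,140]))
E
```

```text
t 29.6 pos [612.5 -14.3 113.5] rot [3.1412e+00 7.0000e-04 1.7336e+00] F [ 1.7 -5.  -3.2] w 8.9
row [0.18, 0.03, 0.03, 0.0004, 0.0007, -0.0012]
0.8974041938781738 2.0 -1.25
px per 10mm [-0.21235366 -3.30063034]
```

```bash
python3 - <<'E'
from h import *
for n in("s5","s8","s9"):
    a=load(n);g=cv2.cvtColor(a["pixels"],cv2.COLOR_RGB2GRAY)
    print(n);print(g[178:206:1,283:304].tolist() if 0 else "")
    print("\n".join(" ".join(f"{v:3d}" for v in r) for r in g[180:216:2,278:312:1]))
E
```

```text
s5

142 145 145 147 142 143 143 140 141 145 143 140 140 143 145 143 145 146 144 132 124 127 130 112 134 208 205 196 193 193 197 198 198 198
139 139 137 140 148 150 148 142 141 137 140 139 140 142 149 151 147 147 148 145 145 144 141 118  80  83 127 192 201 208 216 211 207 207
152 144 142 141 135 132 138 144 146 146 143 145 142 145 142 138 138 135 133 131 148 141 136 119  90  95 105  91  92  95  96 104 138 147
146 147 146 145 143 145 145 144 139 137 140 145 144 132 128 143 149 145 141 141 147 150 142 115 104 112  98 105  97  99 113  97  90  87
140 138 141 146 145 145 143 139 142 178 212 209 210 212 206 207 211 210 198 140  75  65  71  81 101 105 110 108  88  94  96  97  95  95
142 146 147 146 148 140 140 155 192 209 207 189 122  83  87  86  97 158 212 212 211 175  87  85  95 101 103 107 107 104  98 103 103 101
134 137 142 144 146 147 151 176 207 207 201 169 105  92  86  91 112 159 210 207 199 155  87  84  90  97 103 103 102 102 104  98  97  99
139 142 144 140 137 143 137  81 107 175 204 208 210 212 213 212 206 207 206 179 117 109 100  83  85  94  96  97  98 102 101 101 100  98
139 143 
[... 5555 characters left out ...]
 145 147 143 136 133
139 134 131 147 143 101 117 113 112 114 105  97  95  88  87  88  87  88  87  88  89 106 146 182 175 175 169 146 148 148 148 151 154 141
 80 121 142  91  95  97 110 114 114 113 113 111 100  86  85  84  83  82  85  92 113 161 178 177 177 176 149 115 152 150 153 151 126  92
148  92  95  98  98  94  91  99 107 112 112 111 111 110 120 146 144 156 192 187 187 186 186 178 154 104 110 144 152 151 134  93  86 102
 96 100  98  99 100  97  88  91  96  90  90 107 123 181 194 192 192 191 186 178 169 142  69  73  88 121 158 152 133  97  91  95  91 104
 84  95  97 101 101  99  99  94  93  89  83  89  87  83  83  83  81  82  81  82  80  78  71  75 119 156 135  95  91  95  86  79  91 106
```

The arbor is up about 10 mm, but its head has moved sideways (hole from (292,191) to (295,189.5)), so it is leaning a little. I'll back the drift off slightly to relax the lean, then measure it with two cameras.

>>> send_rows --rows '[[[-0.1,0,0,0,0,0],[-0.2,0,0,0,0,0],[-0.3,0,0,0,0,0],[-0.35,0,0,0,0,0],[-0.35,0,0,0,0,0]]]'

```text
clock: 30.15
eef_pos: [612.7, -15.1, 113.3]
tool_rot: [-3.141, -0.003, 1.736]
force: [-0.7, 0.2, -4.3]
width: 8.6
gripper_force: 59.3
```

```bash
cat > m.py <<'E'
from h import *
from cell import ctrl
s=ctrl.read_state();print(s["clock"],s["eef_pos"].round(1),s["force"].round(1))
a=ctrl.get_image("scene");b=ctrl.get_image("top");np.save("pics/sA.npy",a,allow_pickle=True);np.save("pics/tA.npy",b,allow_pickle=True)
def hole(d,x0,x1,y0,y1):
    # dark blob enclosed by bright head top
    g=cv2.resize(cv2.cvtColor(d["pixels"],cv2.COLOR_RGB2GRAY)[y0:y1,x0:x1],None,fx=4,fy=4,interpolation=cv2.INTER_CUBIC)
    m=(g>165).astype(np.uint8);cs,h=cv2.findContours(m,cv2.RETR_CCOMP,cv2.CHAIN_APPROX_NONE)
    return [(np.round(c[:,0].mean(0)/4+[x0,y0]-.375,1).tolist(),cv2.contourArea(c)/16) for c,k in zip(cs,h[0]) if k[3]>=0 and cv2.contourArea(c)>40]
for n in("s5","s8","s9"):print(n,hole(load(n),278,308,175,205))
print("scene",hole(a,278,308,175,205));print("top",hole(b,240,275,210,250), "t7",hole(load("t7"),240,275,210,250))
E
python3 m.py
```

```text
30.15 [612.7 -15.1 113.3] [-0.7  0.2 -4.3]
s5 [([292.1, 191.2], 24.8125)]
s8 [([292.1, 191.2], 24.625)]
s9 [([294.5, 189.7], 27.3125)]
scene [([294.1, 189.5], 27.25)]
top [] t7 [([261.8, 231.5], 52.375)]
```

```bash
python3 - <<'E'
from h import *
a=load("sA");b=load("tA");t7=load("t7")
h0=plane(a,[[292.1,191.2]],165)[0];h1=plane(a,[[294.1,189.5]],174.8)[0];h9=plane(a,[[294.5,189.7]],175)[0]
print(h0,h1-h0,h9-h0,np.linalg.norm((h1-h0)[:2])/66)
print(plane(t7,[[261.8,231.5]],165)[0])
g=cv2.cvtColor(b["pixels"],cv2.COLOR_RGB2GRAY)
print("\n".join(" ".join(f"{v:3d}" for v in r) for r in g[216:250:2,248:284]))
E
```

```text
[593.38212128 101.08834241 165.        ] [-0.48679043 -7.45143232  9.8       ] [-0.51148839 -8.74114267 10.        ] 0.11314115176042573
[593.1736898  100.07615741 165.        ]
131 132 131 130 132 132 132 133 133 133 133 133 133 134 134 132 133 134 132 133 135 136 135 137 142 143 145 147 149 149 150 149 148 149 150 148
132 132 132 132 132 133 132 133 134 133 133 134 135 134 134 136 136 138 138 139 139 142 145 148 148 150 150 152 151 150 150 149 148 149 148 147
134 133 133 135 134 134 134 135 136 136 137 136 137 137 139 143 143 146 147 148 151 151 151 153 152 153 151 152 152 149 147 147 147 145 143 140
136 135 137 136 138 137 137 136 140 140 141 142 144 145 145 147 148 149 151 152 153 153 152 153 151 149 148 148 146 146 143 142 140 137 135 132
137 137 136 137 137 139 142 143 143 145 145 147 148 149 150 151 138 131 146 136 135 137 140 138 137 136 134 137 137 136 134 133 130 130 129 128
140 139 140 141 143 145 145 142 134 131 129 130 129 108  46  91 130 130 133 133 134 135 136 128 115 104  97  99 104 121 130 126 126 123 122 123
143 146 144 147 146 140 137 143 142 142 142 118  42  72 12
[... 825 characters left out ...]
 165 145  76  84 144 167 166 168 167 168 167 144  89  97  97 112 137 132 106  96  81  51  44  47  45  45  46  55  81  98  98
142 167 167 167 167 167 135  39 114 168 168 168 167 166 171 168 141 100  97 101 127 140 104  91  75  53  46  44  46  45  44  45  45  45  69  97
167 169 169 169 170 156 105  63 128 169 169 168 168 170 172 160 127  96  97 118 142 120 102  81  58  43  41  45  45  45  45  45  49  45  44  68
172 170 170 172 170 142  48 111 171 172 171 171 170 174 175 148 106  98 113 144 138 108  92  63  46  50  48  50  43  46  46  44  47  45  46  58
173 170 170 170 158 106  41 117 171 173 171 171 171 177 173 136  95  97 121 155 138  90  77  55  46  56  64  59  43  45  43  45  44  46  45  44
```

>>> send_rows --rows '[[[-0.1,0,0,0,0,0],[-0.2,0,0,0,0,0],[-0.3,0,0,0,0,0],[-0.4,0,0,0,0,0],[-0.4,0,0,0,0,0]]]'

```text
clock: 30.75
eef_pos: [613.5, -20.7, 113.5]
tool_rot: [-3.142, -0.001, 1.734]
force: [0.4, 0.2, -2.8]
width: 9.2
gripper_force: 59.4
```

```bash
python3 m.py
```

```text
30.75 [613.5 -20.7 113.5] [ 0.4  0.2 -2.8]
s5 [([292.1, 191.2], 24.8125)]
s8 [([292.1, 191.2], 24.625)]
s9 [([294.5, 189.7], 27.3125)]
scene [([289.9, 186.9], 24.5625)]
top [] t7 [([261.8, 231.5], 52.375)]
```

>>> send_rows --rows '[[[0.05,0,0,0,0,0],[0.1,0,0,0,0,0],[0.15,0,0,0,0,0],[0.2,0,0,0,0,0],[0.2,0,0,0,0,0]]]'

```text
clock: 31.35
eef_pos: [613.4, -18.3, 113.5]
tool_rot: [3.141, -0.001, 1.735]
force: [-0.2, -1.5, -3.3]
width: 8.8
gripper_force: 59.4
```

```bash
python3 m.py
```

```text
31.35 [613.4 -18.3 113.5] [-0.2 -1.5 -3.3]
s5 [([292.1, 191.2], 24.8125)]
s8 [([292.1, 191.2], 24.625)]
s9 [([294.5, 189.7], 27.3125)]
scene [([291.7, 188.0], 26.0625)]
top [] t7 [([261.8, 231.5], 52.375)]
```

The arbor is upright again, with the hole at (291.7,188.0) against an expected (291.8,188.1), and lifted about 9.4 mm. I'll release the drift.

>>> send_rows --rows '[[[0,0,0.03,0,0,0],[0,0,0.03,0,0,0],[0,0,0.03,0,0,0]]]'

```text
clock: 31.75
eef_pos: [613.3, -18.2, 113.3]
tool_rot: [3.141, -0.001, 1.735]
force: [-0.0, -1.3, -2.0]
width: 8.4
gripper_force: 59.5
```

>>> send_rows --rows '[[[0,0,0.03,0,0,0],[0,0,0.03,0,0,0],[0,0,0.03,0,0,0],[0,0,0.03,0,0,0],[0,0,0.03,0,0,0],[0,0,0.03,0,0,0],[0,0,0.03,0,0,0],[0,0,0.03,0,0,0]]]' --grip 0

```text
clock: 32.55
eef_pos: [613.2, -18.3, 112.9]
tool_rot: [3.141, -0.001, 1.735]
force: [0.5, -0.7, -0.2]
width: 85.4
gripper_force: 0.0
```

```bash
python3 m.py
```

```text
32.55 [613.2 -18.3 112.9] [ 0.5 -0.7 -0.2]
s5 [([292.1, 191.2], 24.8125)]
s8 [([292.1, 191.2], 24.625)]
s9 [([294.5, 189.7], 27.3125)]
scene [([292.0, 188.3], 25.4375)]
top [] t7 [([261.8, 231.5], 52.375)]
```

>>> send_rows --rows '[[[0,0,-1,0,0,0],[0,0,-3,0,0,0],[-0.5,0,-5.5,0,0,0],[-2,0,-9,0,0,0],[-4,0,-12,0,0,0],[-7,0,-14,0,0,0],[-10,0,-15,0,0,0],[-12,0,-15,0,0,0],[-12,0,-15,0,0,0]]]'

```text
clock: 33.55
eef_pos: [632.6, -141.5, 264.3]
tool_rot: [3.14, 0.002, 1.729]
force: [-1.0, -0.1, -0.6]
width: 85.3
gripper_force: 0.0
```

```bash
python3 m.py; python3 - <<'E'
from h import *
a=load("sA");b=load("tA")
# rise of head: scene+top triangulation; tip / butt visible check in top: dark bluish pixels along slot
p=b["pixels"].astype(int);m=((p.max(2)<110)&(p[:,:,2]-p[:,:,0]>0)).astype(np.uint8)
for s in(-135,-125,-100,-80,45,60,80,93,100):
    q=np.array([594-.1634*s,99+.9866*s,40+(26.8 if s<-33 else (97-s)*.16+6)]);E=np.array(b["extrinsics"]);c=E[:3,:3].T@(q-E[:3,3]);u,v=c[0]/-c[2]*b["fx"]+b["cx"],c[1]/c[2]*b["fy"]+b["cy"]
    print(s,round(u,1),round(v,1),p[int(round(v)),int(round(u))].tolist(),"dark cols in column:",(np.where(m[int(v)-8:int(v)+9,int(round(u))])[0]+int(v)-8).tolist())
print("home top t7 ->", plane(load("t7"),[[261.8,231.5]],165)[0])
E
```

```text
33.55 [ 632.6 -141.5  264.3] [-1.  -0.1 -0.6]
s5 [([292.1, 191.2], 24.8125)]
s8 [([292.1, 191.2], 24.625)]
s9 [([294.5, 189.7], 27.3125)]
scene [([292.0, 188.3], 24.71875)]
top [([261.9, 230.7], 55.84375)] t7 [([261.8, 231.5], 52.375)]
-135 326.2 233.4 [167, 156, 135] dark cols in column: []
-125 321.7 234.0 [167, 155, 135] dark cols in column: []
-100 310.7 235.6 [167, 155, 136] dark cols in column: []
-80 301.8 236.8 [163, 153, 132] dark cols in column: []
45 247.0 245.9 [43, 43, 47] dark cols in column: [238, 239, 240, 241, 242, 243, 244, 246, 247, 248, 249, 250]
60 240.5 247.1 [75, 77, 79] dark cols in column: [246, 247, 248, 249, 250]
80 231.9 248.6 [74, 76, 79] dark cols in column: [248, 249, 250, 251]
93 226.3 249.6 [75, 76, 80] dark cols in column: [249, 250, 251, 252]
100 223.3 250.2 [121, 98, 78] dark cols in column: []
home top t7 -> [593.1736898  100.07615741 165.        ]
```

```bash
python3 - <<'E'
from h import *
a=load("sA");b=load("tA")
h0=tri(ray(load("t7"),[[261.8,231.5]]),ray(load("s8"),[[292.1,191.2]]));h1=tri(ray(b,[[261.9,230.7]]),ray(a,[[292.0,188.3]]));print(h0,h1,h1-h0)
p=b["pixels"].astype(int)
for v in (249,250,251): print(v,p[v,216:234].max(1).tolist())
tip=plane(b,[[224.5,250.3]],46)[0];print(tip,(tip-[594,99,46])@[-.1634,.9866,0])
E
```

```text
[592.7284245  100.07333582 166.1072571 ] [591.99797221  98.95809766 175.80474383] [-0.73045229 -1.11523816  9.69748673]
249 [131, 133, 134, 133, 132, 133, 133, 117, 85, 80, 81, 80, 80, 77, 79, 78, 79, 80]
250 [131, 130, 132, 134, 133, 133, 134, 121, 94, 80, 80, 79, 78, 79, 77, 80, 80, 80]
251 [131, 131, 134, 134, 134, 133, 132, 117, 89, 78, 78, 81, 81, 79, 72, 60, 56, 49]
[577.35594948 194.49486727  46.        ] 96.93487390228125
```

Triangulation puts the lift at about 9.7 mm, the tip 97 mm past the bore axis, the arbor upright and the gripper clear. I'll hand in.

```bash
python3 -c "
from cell import ctrl
print(ctrl.finish_job())"
```

```text
the job is handed in; nothing more can be done
None
```

The job is handed in: the arbor was seated with a firm press of about 20 N and let go, then freed with the drift, and it now rests loose and upright about 9.5 mm above home, with the drift tip about 97 mm past the bore axis and the robot clear; the verdict was not shown.

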